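Change the vegetable cutter over to fine dice

ROBOT

A 6-joint arm with a two-finger parallel gripper is mounted at the origin on the work surface; the furniture and walls round the work are solid. World frame = base frame: x ahead of the robot, y to its left, z up, the work surface at z = 0. Lengths are in m, angles in rad, forces in N, time in s.
With the tool pointing down it reaches from about 0.35 to 0.85 m from the base axis. Payload 8.1 kg.
Tool frame: the origin (TCP) lies between the finger pads; the fingertips stand 11 mm ahead of it and the grasp point (between the pads) lies 8 mm behind it; y points along the fingers, x is the direction in which the jaws open and shut, and the axes are right-handed (so a half turn about y gives the same grasp; the last joint's range is limited). The gripper opens to 93 mm and grips with 3 to 60 N. Pads are 15 mm wide; open, the fingers measure 128 mm over their backs; the gripper's body (75 mm by 188 mm) begins 65 mm behind the grasp point.
Start: joints at [-1.23, 0.13, 1.488, -0, 1.523, -0.085], TCP at [0.248, -0.546, 0.23] pointing down, gripper open.
Joint ranges: [-2.96, 2.96], [-0.89, 2.26], [0.02, 2.5], [-1.34, 4.48], [0, 2.73], [-2.66, 2.66]. Speed limits (rad/s): [2.39, 2.39, 2.79, 3.14, 3.14, 3.14].

INTERFACE

Orientations are given as a rotation vector (axis times angle).
In Python, from plant import readout, optics, robot gives the robot as it stands.
- The arm moves only by the shell command python3 -m creep 'ROWS' [FORCE]. ROWS is JSON, a list that holds one entry, the list of rows, each a list of 7 numbers: the closure, from 0 (fully open) to 1 (shut), then the shift along the tool's x, y, z in cm, then the turn, a rotation vector about the tool's x, y, z in degrees. In form: [[[grip, x, y, z, wx, wy, wz], ...]]. A call has exactly 8 rows; each row shifts and turns the pose as measured when the row begins, along the tool's axes as they then stand; what a row does not reach is not made up. A row lasts 1/10 s, in which the tool goes at most 50 mm and 8.59 degrees, less where a joint would pass 70% of its speed; a pose out of reach is approached as far as the arm can. A call is refused whole if a number of a shift passes 5 or a number of a turn 8.59, either way. A call with a gripper value outside its range is refused whole. The fingers move at their own pace and stop on an object; FORCE is the grip in N (left out, the last holds). Time passes only in rows, so rows that do not move let the fingers close, or fill a call up. It gives the time, the measured TCP pose, the force and the opening at its end, in the units of the state.
- readout.read_state(): the state, without advancing time (a new reading comes with each control period).
- optics.read_camera(name): name is "scene" or "top" or "wrist"; returns a dict with "frame" (384x512x3 uint8, red, green, blue), "depth" (384x512 float32, m along the optical axis (not along the pixel's ray), 0 where there is no reading), "intrinsics" (3x3 intrinsics, pixels), "R" (3x3) and "t" (3): a world point X has camera coordinates R X + t. Camera axes: x right, y down, z forward; pixel columns grow to the right and rows downward; lengths in m; the calibration is good to about 2 mm. A picture is of the moment at which its call begins.
- robot.close_job(): hands the job in, once; it reports no verdict.
The state is a dict: "t": time; "q": joint angles; "dq": joint speeds; "joint_torque": joint torques, N m; "tool_pos": TCP position; "orientation": TCP orientation; "force": force on the tool from outside, world axes, zero at the start; "wrist_torque": the same for the moment, N m; "opening": finger opening in m.
Only numpy, scipy, OpenCV 4.12 (cv2) and the standard library are available. Lean on these libraries where they do the work, as an engineer would, in place of code of your own. Each camera call takes 0.05 s, during which the arm holds its last target. There are 200 camera calls.

TASK

The open vegetable cutter has the wrong grid in it: set it up for fine dice. Take the coarse grid out and seat the fine grid in the bowl instead, fit the slicing disc on the shaft over the fine grid, and put the coarse grid on the stand that the fine one came from; the small white board is free for setting something down meanwhile. Leave the grating disc where it is, and let go of everything at the end.

Things in the scene. Friction and masses are not known exactly. Their poses are not given: they have to be found in the camera images.
- coarse_grid_mid (a point): coarse dicing grid, in the cutter at the start: wide square mesh, blades 18 mm apart; round aluminium frame 121 mm across, 16 mm deep; plain round hub in the middle, 33 mm across, 18 mm taller than the frame (34 mm in all), with a 21 mm through hole. Grip the hub from above. Point: on the axis, 17 mm above the underside; z up. 0.22 kg.
- fine_grid_mid (a point): fine dicing grid, on a stand at the start: narrow square mesh, blades 8 mm apart; round aluminium frame 121 mm across, 16 mm deep; plain round hub in the middle, 33 mm across, 18 mm taller than the frame (34 mm in all), with a 21 mm through hole. Grip the hub from above. Point: on the axis, 17 mm above the underside; z up. 0.22 kg.
- slicing_disc_mid (a point): slicing disc: two knives beside dark slots. Steel plate 120 x 3 mm; hub foot 51 mm across, 20 mm high, hollow below (45 wide, 16 deep); on it a round knob 32 mm across, 20 to 44 mm above the underside, with a 19 mm through hole. Grip the knob from above. Point: on the axis, 22 mm above the underside. 0.24 kg. Fitted, it rests on the grid's hub, its underside 18 mm above the grid's.
- grating_disc_mid (a point): grating disc, not needed, stays: rings of small holes and teeth, else the same as the slicing disc: 120 mm across, 44 mm high, knob 32 mm across. Point: on the axis, 22 mm above the underside. 0.24 kg.
- cutter_seat (a point): vegetable cutter, fixed, 235 x 178 mm: open round bowl on top, 136 mm wide inside, rim 109 mm above the table; outlet towards -x. Its 16 mm shaft tapers, from 30 mm above the seat, to a 5 mm tip 60 mm above the seat. Point: on the shaft's axis, at the seat (a ledge 95 mm above the table) where the underside of a grid rests; z up.
- grid_stand_seat (a point): the fine grid's stand, for the coarse one at the end: round white plastic stand 116 mm across, fixed; a steel post 16 mm thick in its middle tapers to a 5 mm tip 40 mm above the plastic. Point: on the axis, on top of the plastic (14 mm above the table), where the underside of a grid or disc rests.
- slicer_stand_seat (a point): the slicing disc's stand: round white plastic stand 116 mm across, fixed; a steel post 16 mm thick in its middle tapers to a 5 mm tip 40 mm above the plastic. Point: on the axis, on top of the plastic (14 mm above the table), where the underside of a grid or disc rests.
- grater_stand_seat (a point): the grating disc's stand: round white plastic stand 116 mm across, fixed; a steel post 16 mm thick in its middle tapers to a 5 mm tip 40 mm above the plastic. Point: on the axis, on top of the plastic (14 mm above the table), where the underside of a grid or disc rests.
- board_top (a point): small white plastic board 130 x 160 x 12 mm (short side along its x), fixed and empty: the free spot. Point: centre of its upper face. The stands and this board change places from start to start.

How it is judged:
On the way, in this order (a step that is already met when the one before it is completed fails the run):
1. the coarse grid is lifted out of the cutter (horizontal distance between coarse_grid_mid and cutter_seat above 0.1 m), for 0.2 s.
2. the fine grid lies seated in the bowl of the cutter (horizontal distance between fine_grid_mid and cutter_seat below 0.009 m and z of fine_grid_mid in the frame of cutter_seat between 0.012 and 0.022 m and angle between fine_grid_mid's own z axis and vertical below 0.07 rad and linear speed of fine_grid below 0.02 m/s), for 0.2 s.
At the end, for the whole second after the job is handed in: The fine grid lies on the seat of the cutter and the slicing disc over it, the coarse grid lies on the fine grid's stand; each within 9 mm of the axis and 5 mm of its seated height, level within 0.07 rad (4 degrees), at rest (all of step 2 and horizontal distance between slicing_disc_mid and cutter_seat below 0.009 m and z of slicing_disc_mid in the frame of cutter_seat between 0.035 and 0.045 m and angle between each of slicing_disc_mid, coarse_grid_mid's own z axis and vertical below 0.07 rad and linear speed of each of slicing_disc, coarse_grid below 0.02 m/s and horizontal distance between coarse_grid_mid and grid_stand_seat below 0.009 m and z of coarse_grid_mid in the frame of grid_stand_seat between 0.012 and 0.022 m); the robot touches nothing.
It fails at once if the grating disc is moved more than 20 mm from where it stood (distance of grating_disc_mid from where it was at the start of the episode above 0.02 m).
It also fails if it takes over 115 s, if anything falls off the work surface, if the arm or the gripper's body presses on something with over 40 N, if the wrist force passes 120 N, or if a joint passes its speed limit or range.

## Working session

There is one attempt and no reset: what is moved stays moved. The work goes in short steps, Python scripts to look and compute and a shell command to move; the robot and the scene stay as the last step left them, time stands still between calls to the robot, and variables do not carry over. Pictures are saved under pics/ and viewed, about 12 in all and at most 16, crops included, and the job is handed in when it is done.

```bash
mkdir -p pics; ls; python3 - <<'E'
from plant import readout, optics
import cv2,numpy as np
s=readout.read_state();print({k:np.round(v,3) for k,v in s.items()})
for n in("top","scene"):
    c=optics.read_camera(n);np.savez(f"pics/{n}0.npz",**c)
    cv2.imwrite(f"pics/{n}0.png",c["frame"][:,:,::-1]);print(n,c["intrinsics"].round(1).tolist(),c["R"].round(3).tolist(),c["t"].round(3))
E
```

```text
pics
{'t': np.float64(0.0), 'q': array([-1.23 ,  0.131,  1.489,  0.   ,  1.523, -0.085]), 'dq': array([-0.   ,  0.001,  0.001,  0.001,  0.002, -0.003]), 'joint_torque': array([-1.0000e-03, -5.5984e+01, -4.9176e+01,  7.7000e-02,  3.5000e-02,
       -0.0000e+00]), 'tool_pos': array([ 0.248, -0.546,  0.229]), 'orientation': array([-1.38 ,  0.891, -0.889]), 'force': array([0.434, 0.524, 0.561]), 'wrist_torque': array([-0.01 , -0.026,  0.034]), 'opening': np.float64(0.093)}
top [[363.6, 0.0, 249.6], [0.0, 363.6, 186.8], [0.0, 0.0, 1.0]] [[0.002, -1.0, -0.01], [-0.998, -0.002, -0.065], [0.065, 0.01, -0.998]] [0.016 0.532 1.051]
scene [[381.3, 0.0, 252.0], [0.0, 381.3, 186.6], [0.0, 0.0, 1.0]] [[-0.66, -0.751, 0.018], [-0.383, 0.315, -0.868], [0.647, -0.58, -0.496]] [0.369 0.26  0.616]
```

View pics/top0.png

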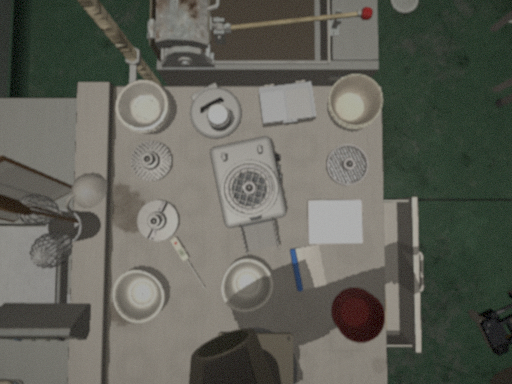

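View pics/scene0.png

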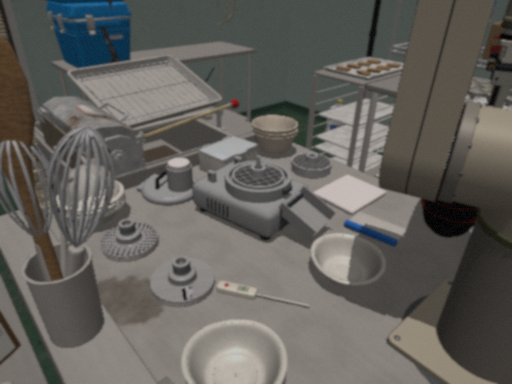

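Top view: coarse grid in the cutter at about (250,187), fine grid (347,164), grating disc (152,160), slicing disc (158,220), board (335,221).

```bash
cat > h.py <<'E'
import numpy as np, cv2
from scipy.spatial.transform import Rotation as Ro
from plant import readout, optics
def cast(c,u,v,z):
    K,R,t=c["intrinsics"],c["R"],c["t"]
    o=-R.T@t; d=R.T@np.linalg.solve(K,[u,v,1.]); return o+d*(z-o[2])/d[2]
def proj(c,X):
    p=c["intrinsics"]@(c["R"]@np.asarray(X)+c["t"]); return p[:2]/p[2]
def tool():
    s=readout.read_state(); return s,np.array(s["tool_pos"]),Ro.from_rotvec(s["orientation"]).as_matrix()
def delta(xyz):  # world goal of TCP -> shift in tool axes, cm
    s,p,R=tool(); return R.T@(np.asarray(xyz)-p)*100
def snap(n,f=None):
    c=optics.read_camera(n)
    if f: cv2.imwrite(f"pics/{f}.png",c["frame"][:,:,::-1])
    return c
E
python3 - <<'E'
from h import *
s,p,R=tool();print(R.round(3))
c=dict(np.load("pics/top0.npz"));g=cv2.cvtColor(c["frame"],cv2.COLOR_RGB2GRAY)
for n,u,v,z in(("coarse",250,187,.111),("fine",347,164,.030),("slice",158,220,.017),("grate",152,160,.017)):
    d=c["depth"][v-30:v+31,u-30:u+31]
    cr=cv2.resize(g[v-35:v+36,u-35:u+36],None,fx=6,fy=6,interpolation=cv2.INTER_CUBIC)
    r=0.0605*363.6/(1.05-z)*6
    H=cv2.HoughCircles(cr,cv2.HOUGH_GRADIENT_ALT,1.5,20,param1=150,param2=.6,minRadius=int(r*.92),maxRadius=int(r*1.08))
    print(n,cast(c,u,v,z).round(3),[] if H is None else [(cast(c,u-35+(h[0]+.5)/6-.5,v-35+(h[1]+.5)/6-.5,z).round(4).tolist(),round(h[2]/r,3)) for h in H[0][:3]])
print("board",cast(c,335,221,.012).round(3))
w=snap("wrist","w0")
a=cv2.resize(c["frame"][90:270,100:390,::-1],None,fx=2.75,fy=2.75,interpolation=cv2.INTER_CUBIC);cv2.imwrite("pics/topc.png",a)
E
```

```text
[[ 0.413 -0.001  0.911]
 [-0.911  0.002  0.413]
 [-0.002 -1.     0.   ]]
coarse [0.525 0.015 0.111] []
fine [ 0.598 -0.266  0.03 ] []
slice [0.434 0.285 0.017] []
grate [0.611 0.307 0.017] []
board [ 0.432 -0.233  0.012]
```

View pics/topc.png

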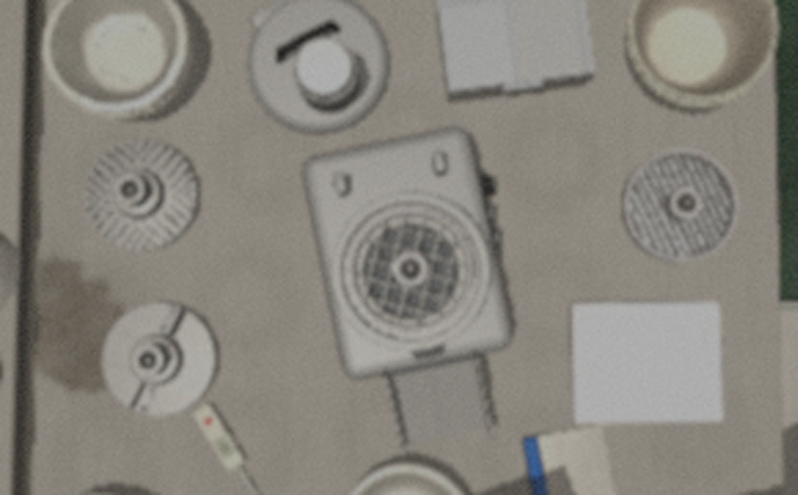

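View pics/w0.png

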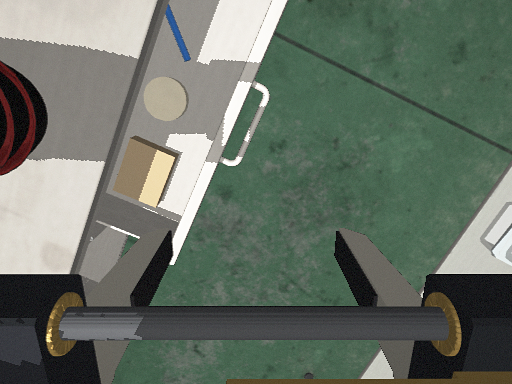

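Tool y is the approach (down). In the crop the hub tops lie at: coarse (410,269), fine (686,204), slicer (150,360), board centre (647,362). The wrist camera sees both fingers and past them. Next I compute the targets.

```bash
python3 - <<'E'
from h import *
c=dict(np.load("pics/top0.npz"))
for n,a,b,z in(("coarse hub",410,268,.129),("fine hub",686,204,.048),("fine frame",680,205,.030),("slice knob",150,360,.058),("slice plate",160,358,.017),("grate",130,189,.058),("board",647,362,.012)):
    print(n,cast(c,100+a/2.75,90+b/2.75,z).round(4))
w=optics.read_camera("wrist");s,p,R=tool();o=-w["R"].T@w["t"]
print("cam in tool",R.T@(o-p),"cam axes in tool\n",(w["R"]@R).round(3),w["intrinsics"].round(1).tolist())
print(delta([.525,.01,.25]))
E
```

```text
coarse hub [0.5229 0.0176 0.129 ]
fine hub [ 0.5952 -0.2681  0.048 ]
fine frame [ 0.5964 -0.2666  0.03  ]
slice knob [0.4325 0.2845 0.058 ]
slice plate [0.4334 0.2849 0.017 ]
grate [0.6088 0.3087 0.058 ]
board [ 0.4305 -0.2337  0.012 ]
cam in tool [-1.47670903e-04 -1.54962614e-01  8.43550638e-02] cam axes in tool
 [[ 1.     0.001  0.   ]
 [ 0.001 -0.301 -0.954]
 [-0.     0.954 -0.301]] [[321.0, 0.0, 253.3], [0.0, 321.0, 189.5], [0.0, 0.0, 1.0]]
[-39.19331701  -2.05145557  48.21968194]
```

```bash
python3 -m creep '[[[0,0,0,0,0,8.13,0],[0,0,0,0,0,8.13,0],[0,0,0,0,0,8.13,0],[0,-4,-0.5,2,0,0,0],[0,-4,-0.5,2,0,0,0],[0,-4,-0.5,2,0,0,0],[0,-4,-0.5,2,0,0,0],[0,-4,-0.5,2,0,0,0]]]' 60
python3 -c "
from h import *
print(tool()[1:],delta([.475,.015,.25]).round(2))"
```

```text
t: 1.0
tool_pos: [0.3502, -0.3443, 0.2502]
orientation: [-1.194, 1.236, -1.222]
force: [0.8, -0.3, -0.1]
opening: 0.0928
(array([ 0.35021679, -0.34427664,  0.25023811]), array([[-0.02690814, -0.00423799,  0.99962893],
       [-0.99961274,  0.00720972, -0.02687714],
       [-0.00709314, -0.99996503, -0.00443035]])) [-36.25   0.23  11.51]
```

```bash
python3 -m creep '[[[0,-4.5,0,1.5,0,-1.5,0],[0,-4.6,0,1.5,0,0,0],[0,-4.6,0,1.5,0,0,0],[0,-4.6,0,1.5,0,0,0],[0,-4.6,0,1.5,0,0,0],[0,-4.6,0,1.5,0,0,0],[0,-4.6,0,1.5,0,0,0],[0,-4.5,0,1.5,0,0,0]]]'
python3 -c "
from h import *
print(tool()[1:],delta([.475,.015,.25]).round(2))
c=snap('wrist','w1');np.savez('pics/w1.npz',**c)
print([proj(c,x).round(0) for x in([.523,.0176,.129],[.523,.0176,.155])])
"
```

```text
t: 1.8
tool_pos: [0.4736, 0.0349, 0.2535]
orientation: [-1.204, 1.213, -1.207]
force: [0.7, -1.4, -0.1]
opening: 0.093
(array([0.47357506, 0.03491722, 0.25349995]), array([[-1.83770607e-03,  6.08200311e-04,  9.99998126e-01],
       [-9.99984574e-01,  5.24057963e-03, -1.84086849e-03],
       [-5.24168942e-03, -9.99986083e-01,  5.98560284e-04]])) [1.99 0.34 0.15]
[array([274., 131.]), array([276., 135.])]
```

View pics/w1.png

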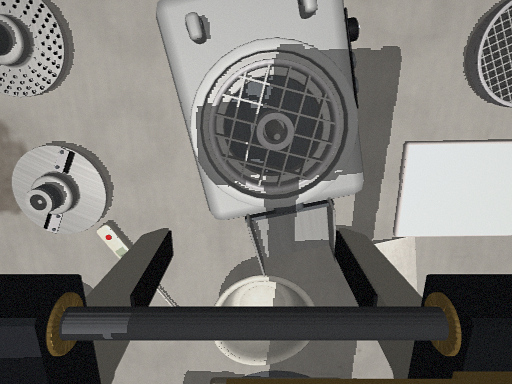

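The hub shows at (274,131), exactly where the top-view estimate predicted it. I'll descend on it, stopping short to check the residual.

```bash
python3 -m creep '[[[0,0.9,0,2.5,0,0,0],[0,0.9,0,2.5,0,0,0],[0,0,2,0,0,0,0],[0,0,3,0,0,0,0],[0,0,3,0,0,0,0],[0,0,2,0,0,0,0],[0,0,0,0,0,0,0],[0,0,0,0,0,0,0]]]'
python3 -c "
from h import *
print(delta([.523,.0176,.125]).round(2))
c=snap('wrist','w2');np.savez('pics/w2.npz',**c)
print([proj(c,x).round(0) for x in([.523,.0176,.129],[.523,.0176,.155])])
"
```

```text
t: 2.65
tool_pos: [0.5272, 0.0301, 0.1499]
orientation: [-1.207, 1.203, -1.192]
force: [-0.6, -0.4, 0.0]
opening: 0.0933
[ 1.27  2.48 -0.44]
[array([275., 242.]), array([277., 264.])]
```

View pics/w2.png

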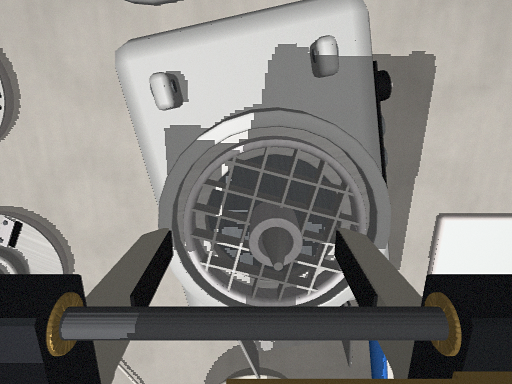

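Hub at (275,242) and shaft tip at (277,265), both as predicted. Now centre, go down and grip.

```bash
python3 -m creep '[[[0,1.27,0,-0.44,0,0,0],[0,0,1.2,0,0,0,0],[0,0,1.2,0,0,0,0],[1,0,0,0,0,0,0],[1,0,0,0,0,0,0],[1,0,0,0,0,0,0],[1,0,0,0,0,0,0],[1,0,0,0,0,0,0]]]' 60
python3 -c "
from h import *
print(delta([.523,.0176,.125]).round(2))"
```

```text
t: 3.5
tool_pos: [0.5253, 0.016, 0.1284]
orientation: [-1.202, 1.198, -1.196]
force: [0.9, -0.1, 0.5]
opening: 0.0576
[-0.16  0.34 -0.23]
```

```bash
python3 -m creep '[[[1,0,0.3,-0.2,0,0,0],[1,0,0,0,0,0,0],[1,0,0,0,0,0,0],[1,0,0,0,0,0,0],[1,0,0,0,0,0,0],[1,0,0,0,0,0,0],[1,0,-1,0,0,0,0],[1,0,-1,0,0,0,0]]]'
python3 -c "
from h import *
print(tool()[2].round(3))"
```

```text
t: 4.3
tool_pos: [0.5216, 0.0162, 0.1445]
orientation: [-1.205, 1.201, -1.194]
force: [0.1, 0.1, -2.6]
opening: 0.0327
[[ 0.013  0.005  1.   ]
 [-1.     0.01   0.013]
 [-0.01  -1.     0.005]]
```

Held: opening 33 mm, and the force shows its weight. Lift it out and carry it towards the board.

```bash
python3 -m creep '[[[1,0,-3,0,0,0,0],[1,0,-3,0,0,0,0],[1,0,-3,0,0,0,0],[1,0,-1,0,0,0,0],[1,4,0,-1.5,0,0,0],[1,4.5,0,-1.5,0,0,0],[1,4.5,0,-1.5,0,0,0],[1,4.5,0,-1.5,0,0,0]]]'
python3 -c "
from h import *
print(delta([.431,-.234,.13]).round(2))"
```

```text
t: 5.1
tool_pos: [0.4639, -0.16, 0.2498]
orientation: [-1.206, 1.189, -1.187]
force: [0.2, -0.2, -2.6]
opening: 0.0329
[ 7.45 11.86 -3.59]
```

```bash
python3 -m creep '[[[1,3.7,0,-1.8,0,0,0],[1,3.7,0,-1.8,0,0,0],[1,0,3,0,0,0,0],[1,0,4,0,0,0,0],[1,0,4,0,0,0,0],[1,0,3,0,0,0,0],[1,0,2,0,0,0,0],[1,0,0,0,0,0,0]]]'
python3 -c "
from h import *
print(tool()[2].round(3),delta([.431,-.234,.045]).round(2))
c=snap('wrist','w3');np.savez('pics/w3.npz',**c)"
```

```text
t: 5.9
tool_pos: [0.4241, -0.243, 0.0811]
orientation: [-1.203, 1.198, -1.196]
force: [0.1, -0.0, -3.1]
opening: 0.0325
[[ 0.014  0.008  1.   ]
 [-1.     0.009  0.014]
 [-0.009 -1.     0.008]] [-0.86  3.62  0.67]
```

View pics/w3.png

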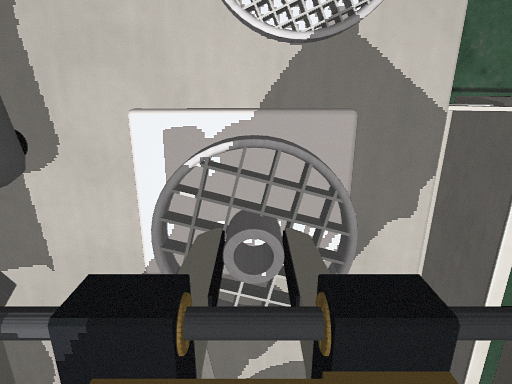

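The grid is held level over the board, and the board's far corners are at (129,110) and (356,110). Check the board's centre.

```bash
python3 -c "
from h import *
c=dict(np.load('pics/w3.npz'))
a,b=cast(c,129,110,.012),cast(c,356,110,.012);print(a,b,(a+b)/2-[.065,0,0])"
```

```text
[ 0.49354294 -0.15623723  0.012     ] [ 0.49582617 -0.31089212  0.012     ] [ 0.42968455 -0.23356467  0.012     ]
```

```bash
python3 -m creep '[[[1,-0.9,0,0.6,0,0,0],[1,0,1.3,0,0,0,0],[1,0,1.2,0,0,0,0],[1,0,0.8,0,0,0,0],[1,0,0.3,0,0,0,0],[1,0,0,0,0,0,0],[1,0,0,0,0,0,0],[1,0,0,0,0,0,0]]]'
```

```text
t: 6.75
tool_pos: [0.4352, -0.2353, 0.0491]
orientation: [-1.202, 1.188, -1.203]
force: [-0.3, 0.2, -1.8]
opening: 0.0328
```

```bash
python3 -m creep '[[[1,0,0,-0.5,0,0,0],[1,0,0.3,0,0,0,0],[1,0,0.2,0,0,0,0],[0,0,0,0,0,0,0],[0,0,0,0,0,0,0],[0,0,0,0,0,0,0],[0,0,-3,0,0,0,0],[0,0,-4,0,0,0,0]]]'
python3 -c "
from h import *
print(delta([.5955,-.2675,.20]).round(2))"
```

```text
t: 7.55
tool_pos: [0.4261, -0.2341, 0.1113]
orientation: [-1.203, 1.195, -1.198]
force: [1.4, -0.7, 0.2]
opening: 0.0682
[ 3.52 -8.73 16.98]
```

```bash
python3 -m creep '[[[0,0,-1,0,0,0,0],[0,0.8,0,4,0,0,0],[0,0.8,0,4,0,0,0],[0,0.8,0,4,0,0,0],[0,0.8,0,3,0,0,0],[0,0,0,0,0,0,0],[0,0,0,0,0,0,0],[0,0,0,0,0,0,0]]]'
python3 -c "
from h import *
print(delta([.5955,-.2675,.044]).round(2))
c=snap('wrist','w4');np.savez('pics/w4.npz',**c)
print(proj(c,[.5955,-.2675,.048]),proj(c,[.431,-.234,.045]))"
```

```text
t: 8.35
tool_pos: [0.5833, -0.2663, 0.1284]
orientation: [-1.201, 1.187, -1.206]
force: [-1.0, -0.8, -0.2]
opening: 0.0934
[0.16 8.45 1.07]
[255.6315417  188.49120284] [216.445325   358.01419127]
```

View pics/w4.png

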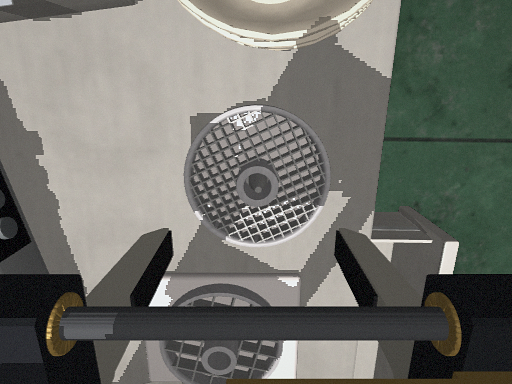

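The fine grid hub is at (258,187), about 2 mm right of the prediction, and the coarse grid lies on the board.

```bash
python3 -m creep '[[[0,0.3,0,1.25,0,0,0],[0,0,2.5,0,0,0,0],[0,0,2.5,0,0,0,0],[0,0,2,0,0,0,0],[0,0,1.3,0,0,0,0],[0,0,0,0,0,0,0],[0,0,0,0,0,0,0],[0,0,0,0,0,0,0]]]'
python3 -c "
from h import *
print(delta([.5965,-.2688,.044]).round(2))"
```

```text
t: 9.2
tool_pos: [0.5937, -0.2699, 0.0487]
orientation: [-1.199, 1.185, -1.212]
force: [-0.1, 0.5, 0.9]
opening: 0.0932
[-0.11  0.47  0.28]
```

```bash
python3 -m creep '[[[0,-0.1,0.4,0.3,0,0,0],[1,0,0,0,0,0,0],[1,0,0,0,0,0,0],[1,0,0,0,0,0,0],[1,0,0,0,0,0,0],[1,0,0,0,0,0,0],[1,0,0,0,0,0,0],[1,0,0,0,0,0,0]]]'
python3 -c "
from h import *
print(tool()[2].round(3))"
```

```text
t: 10.0
tool_pos: [0.5993, -0.27, 0.0483]
orientation: [-1.197, 1.18, -1.216]
force: [0.4, -1.1, -0.1]
opening: 0.0414
[[ 0.011  0.027  1.   ]
 [-1.    -0.003  0.011]
 [ 0.004 -1.     0.027]]
```

```bash
python3 -m creep '[[[1,0,0.4,-0.2,-1.5,0,0],[1,0,0,0,0,0,0],[1,0,0,0,0,0,0],[1,0,0,0,0,0,0],[1,0,0,0,0,0,0],[1,0,0,0,0,0,0],[1,0,0,0,0,0,0],[1,0,0,0,0,0,0]]]'
python3 -c "
from h import *
print(tool()[2].round(3))"
```

```text
t: 10.8
tool_pos: [0.598, -0.2701, 0.0454]
orientation: [-1.219, 1.201, -1.204]
force: [-0.5, 0.5, 2.5]
opening: 0.0329
[[ 0.011 -0.002  1.   ]
 [-1.    -0.004  0.011]
 [ 0.004 -1.    -0.002]]
```

Fine grid gripped. Lift and carry to a spot just short of the cutter, so the wrist camera sees the bare shaft.

```bash
python3 -m creep '[[[1,0,-2,0,0,0,0],[1,0,-4,0,0,0,0],[1,0,-5,0,0,0,0],[1,0,-5,0,0,0,0],[1,0,-3,0,0,0,0],[1,-4,-1,-2.5,0,0,0],[1,-4.5,0,-3,0,0,0],[1,-4.5,0,-3,0,0,0]]]'
python3 -c "
from h import *
print(tool()[2].round(3),delta([.44,.0176,.245]).round(2))"
```

```text
t: 11.6
tool_pos: [0.5099, -0.143, 0.242]
orientation: [-1.221, 1.22, -1.196]
force: [0.3, 0.8, -2.5]
opening: 0.0328
[[ 0.004 -0.017  1.   ]
 [-1.     0.003  0.004]
 [-0.003 -1.    -0.017]] [-16.09  -0.13  -6.92]
```

```bash
python3 -m creep '[[[1,-4,0,-2,1,0,0],[1,-4,0,-2,0,0,0],[1,-4,0,-2,0,0,0],[1,-3,0,-0.9,0,0,0],[1,0,0,0,0,0,0],[1,0,0,0,0,0,0],[1,0,0,0,0,0,0],[1,0,0,0,0,0,0]]]'
python3 -c "
from h import *
print(tool()[2].round(3),delta([.523,.0176,.245]).round(2))
c=snap('wrist','w5');np.savez('pics/w5.npz',**c)
print(proj(c,[.523,.0176,.155]))"
```

```text
t: 12.4
tool_pos: [0.432, 0.015, 0.2379]
orientation: [-1.211, 1.209, -1.199]
force: [0.1, 0.3, -2.0]
opening: 0.0329
[[ 0.007 -0.003  1.   ]
 [-1.     0.005  0.007]
 [-0.005 -1.    -0.003]] [-0.2  -0.74  9.1 ]
[251.46119464  77.71767404]
```

View pics/w5.png

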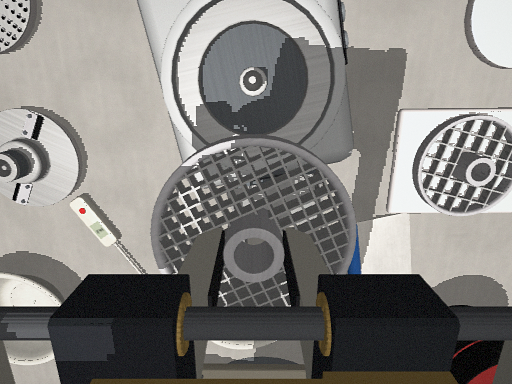

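The shaft tip is at (252,80), 2 px below the prediction. The held hub's ring is centred at (254,255). From these I get the shaft position and the hub's offset in the grip.

```bash
python3 -c "
from h import *
c=dict(np.load('pics/w5.npz'));s,p,R=tool()
sh=cast(c,252,80,.155);hub=cast(c,254,254.5,p[2]+.0026)
print(sh,hub,R.T@(hub-p)*100,'go',R.T@(sh-hub)*100)"
```

```text
[0.52149183 0.0172138  0.155     ] [0.43190582 0.01481443 0.24039701] [ 0.00375665 -0.25998193 -0.012129  ] go [-0.13509893  8.50902184  8.98993303]
```

```bash
python3 -m creep '[[[1,-0.1,0,4.5,0,0,0],[1,-0.1,0,4.3,0,0,0],[1,0,1,0,0,0,0],[1,0,1.5,0,0,0,0],[1,0,1,0,0,0,0],[1,0,0,0,0,0,0],[1,0,0,0,0,0,0],[1,0,0,0,0,0,0]]]'
python3 -c "
from h import *
print(tool()[2].round(3),delta([.5215,.0172,.1264]).round(2))"
```

```text
t: 13.25
tool_pos: [0.521, 0.0119, 0.1968]
orientation: [-1.213, 1.221, -1.202]
force: [0.8, 0.8, -1.3]
opening: 0.0327
[[-0.002 -0.011  1.   ]
 [-1.     0.005 -0.002]
 [-0.005 -1.    -0.011]] [-0.5   7.05  0.12]
```

```bash
python3 -m creep '[[[1,-0.5,0,0,0.6,0,0],[1,0,0,0,0,0,0],[1,0,1.5,0,0,0,0],[1,0,1.5,0,0,0,0],[1,0,1,0,0,0,0],[1,0,0,0,0,0,0],[1,0,0,0,0,0,0],[1,0,0,0,0,0,0]]]'
python3 -c "
from h import *
print(tool()[2].round(3),delta([.5215,.0172,.1264]).round(2))"
```

```text
t: 14.05
tool_pos: [0.5209, 0.0178, 0.1545]
orientation: [-1.203, 1.211, -1.208]
force: [-0.4, -0.5, -2.3]
opening: 0.0328
[[-0.002  0.002  1.   ]
 [-1.     0.005 -0.002]
 [-0.005 -1.     0.002]] [0.07 2.81 0.05]
```

The shaft is in the hole with no side force. Lower the rest of the way.

```bash
python3 -m creep '[[[1,0,1,0,0,0,0],[1,0,0.8,0,0,0,0],[1,0,0.5,0,0,0,0],[1,0,0.3,0,0,0,0],[1,0,0.2,0,0,0,0],[1,0,0.2,0,0,0,0],[1,0,0,0,0,0,0],[1,0,0,0,0,0,0]]]'
```

```text
t: 14.85
tool_pos: [0.5229, 0.0179, 0.1275]
orientation: [-1.201, 1.207, -1.21]
force: [0.4, 0.8, -2.3]
opening: 0.0332
```

```bash
python3 -m creep '[[[1,0,0.2,-0.1,0,0,0],[1,0,0.1,0,0,0,0],[0,0,0,0,0,0,0],[0,0,0,0,0,0,0],[0,0,0,0,0,0,0],[0,0,0,0,0,0,0],[0,0,-3,0,0,0,0],[0,0,-4,0,0,0,0]]]'
python3 -c "
from h import *
print(tool()[2].round(3),delta([.38,.2845,.2]).round(2))"
```

```text
t: 15.65
tool_pos: [0.5185, 0.018, 0.1906]
orientation: [-1.206, 1.214, -1.206]
force: [0.6, -0.1, 0.4]
opening: 0.076
[[-0.001 -0.002  1.   ]
 [-1.     0.005 -0.001]
 [-0.005 -1.    -0.002]] [-26.64  -0.78 -13.88]
```

```bash
python3 -m creep '[[[0,0,-3,0,0,0,0],[0,-4.5,0,-2.3,0,0,0],[0,-4.5,0,-2.3,0,0,0],[0,-4.5,0,-2.3,0,0,0],[0,-4.5,0,-2.3,0,0,0],[0,-4.5,0,-2.3,0,0,0],[0,-3,3,-1,0,0,0],[0,0,2,0,0,0,0]]]'
python3 -c "
from h import *
print(tool()[2].round(3),delta([.4325,.2845,.047]).round(2))
c=snap('wrist','w6');np.savez('pics/w6.npz',**c)
print(proj(c,[.4325,.2845,.058]))"
```

```text
t: 16.45
tool_pos: [0.3988, 0.2777, 0.1821]
orientation: [-1.184, 1.207, -1.216]
force: [-0.4, -1.0, -0.7]
opening: 0.0931
[[-0.008  0.018  1.   ]
 [-1.     0.011 -0.008]
 [-0.011 -1.     0.018]] [-0.57 13.58  3.13]
[247.03941005 151.09543579]
```

View pics/w6.png

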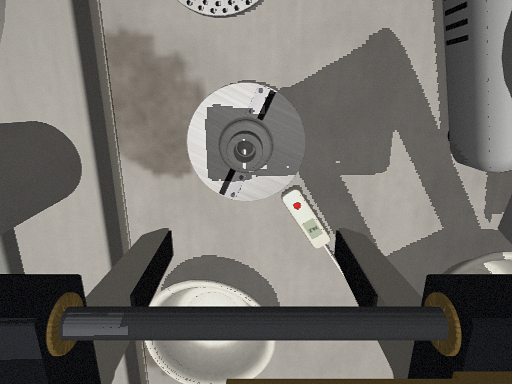

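The knob is at (245,150), 2 px left of the prediction.

```bash
python3 -m creep '[[[0,-0.75,0,3.4,-1,0,0],[0,0,2,0,0,0,0],[0,0,3,0,0,0,0],[0,0,3,0,0,0,0],[0,0,2.5,0,0,0,0],[0,0,1.5,0,0,0,0],[0,0,0,0,0,0,0],[0,0,0,0,0,0,0]]]'
python3 -c "
from h import *
print(tool()[2].round(3),delta([.433,.286,.047]).round(2))"
```

```text
t: 17.3
tool_pos: [0.433, 0.2808, 0.0554]
orientation: [-1.206, 1.225, -1.209]
force: [0.6, -0.0, 0.1]
opening: 0.0926
[[-0.01  -0.008  1.   ]
 [-1.     0.005 -0.01 ]
 [-0.005 -1.    -0.008]] [-0.51  0.84 -0.  ]
```

```bash
python3 -m creep '[[[0,-0.5,0.6,0,0,0,0],[0,0,0.4,0,0,0,0],[1,0,0,0,0,0,0],[1,0,0,0,0,0,0],[1,0,0,0,0,0,0],[1,0,0,0,0,0,0],[1,0,0,0,0,0,0],[1,0,0,0,0,0,0]]]'
python3 -m creep '[[[1,0,0,0,0,0,0],[1,0,0,0,0,0,0],[1,0,0,0,0,0,0],[1,0,0,0,0,0,0],[1,0,0,0,0,0,0],[1,0,0,0,0,0,0],[1,0,0,0,0,0,0],[1,0,0,0,0,0,0]]]'
```

```text
t: 18.1
tool_pos: [0.4364, 0.2877, 0.0497]
orientation: [-1.199, 1.221, -1.21]
force: [0.8, -0.1, -0.0]
opening: 0.0497
t: 18.9
tool_pos: [0.4363, 0.2875, 0.0497]
orientation: [-1.199, 1.221, -1.21]
force: [-0.8, 0.1, 0.1]
opening: 0.0323
```

```bash
python3 -m creep '[[[1,0,-2,0,0,0,0],[1,0,-4,0,0,0,0],[1,0,-5,0,0,0,0],[1,0,-5,0,0,0,0],[1,0,-4,0,0,0,0],[1,4,-1,0,0,0,0],[1,4.5,0,0,0,0,0],[1,4.5,0,0,0,0,0]]]'
python3 -c "
from h import *
print(tool()[2].round(3),delta([.425,.0172,.25]).round(2))"
```

```text
t: 19.7
tool_pos: [0.4313, 0.1551, 0.2623]
orientation: [-1.213, 1.22, -1.203]
force: [1.5, -0.2, -2.5]
opening: 0.032
[[-0.003 -0.01   1.   ]
 [-1.     0.004 -0.002]
 [-0.004 -1.    -0.01 ]] [13.79  1.19 -0.58]
```

```bash
python3 -m creep '[[[1,4,0,0,0.5,0,0],[1,4,0,-0.3,0,0,0],[1,4,0.5,-0.3,0,0,0],[1,1.8,0.5,0,0,0,0],[1,0,0,0,0,0,0],[1,0,0,0,0,0,0],[1,0,0,0,0,0,0],[1,0,0,0,0,0,0]]]'
python3 -c "
from h import *
print(tool()[1:])
c=snap('wrist','w7');np.savez('pics/w7.npz',**c)
print(proj(c,[.5215,.0172,.155]))"
```

```text
t: 20.5
tool_pos: [0.4222, 0.0093, 0.2497]
orientation: [-1.205, 1.219, -1.21]
force: [-0.4, -0.1, -2.3]
opening: 0.0321
(array([0.42216534, 0.00929318, 0.24967857]), array([[-0.00731518, -0.00321597,  0.99996807],
       [-0.99996672,  0.00363607, -0.00730348],
       [-0.00361247, -0.99998822, -0.00324246]]))
[242.27137877  66.13975059]
```

View pics/w7.png

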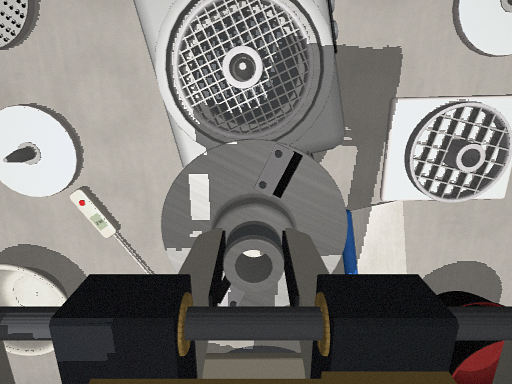

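The fine grid sits in the bowl, with its hub at (242,68) and the shaft tip at (242,66). The held knob's ring is centred at (254,259).

```bash
python3 -c "
from h import *
c=dict(np.load('pics/w7.npz'));s,p,R=tool()
g=cast(c,242,68,.129)
hub=cast(c,254,259,p[2]+.0083)
print(g,hub,R.T@(hub-p)*100,'go',R.T@(np.array([.5217,.0172,.155])-hub)*100)"
```

```text
[0.52162032 0.01836246 0.129     ] [0.42267023 0.00913183 0.2580017 ] [ 0.02352367 -0.83024574  0.04646712] go [-0.83867195 10.27148477  9.93008805]
```

```bash
python3 -m creep '[[[1,-0.4,0,4.5,0,0,0],[1,-0.4,0,4.4,0,0,0],[1,0,0.5,1,0,0,0],[1,0,1,0,0,0,0],[1,0,0.5,0,0,0,0],[1,0,0,0,0,0,0],[1,0,0,0,0,0,0],[1,0,0,0,0,0,0]]]'
python3 -c "
from h import *
print(tool()[2].round(3),delta([.5217,.0172,.15]).round(2))"
```

```text
t: 21.35
tool_pos: [0.5207, 0.0227, 0.2267]
orientation: [-1.211, 1.215, -1.203]
force: [-0.8, -0.1, -1.9]
opening: 0.0322
[[ 0.001 -0.006  1.   ]
 [-1.     0.004  0.001]
 [-0.004 -1.    -0.006]] [0.59 7.67 0.14]
```

```bash
python3 -m creep '[[[1,0.6,0,0.1,0.3,0,0],[1,0,0,0,0,0,0],[1,0,1.5,0,0,0,0],[1,0,1.5,0,0,0,0],[1,0,0.8,0,0,0,0],[1,0,0,0,0,0,0],[1,0,0,0,0,0,0],[1,0,0,0,0,0,0]]]'
python3 -c "
from h import *
print(tool()[2].round(3),delta([.5217,.0175,.1487]).round(2))"
```

```text
t: 22.15
tool_pos: [0.5209, 0.0159, 0.1854]
orientation: [-1.206, 1.211, -1.206]
force: [-0.5, 0.3, -3.3]
opening: 0.0321
[[-0.     0.     1.   ]
 [-1.     0.004 -0.   ]
 [-0.004 -1.     0.   ]] [-0.14  3.67  0.08]
```

```bash
python3 -m creep '[[[1,-0.15,0,0.1,0,0,0],[1,0,1,0,0,0,0],[1,0,0.8,0,0,0,0],[1,0,0.6,0,0,0,0],[1,0,0.4,0,0,0,0],[1,0,0.3,0,0,0,0],[1,0,0.2,0,0,0,0],[1,0,0,0,0,0,0]]]'
python3 -c "
from h import *
print(tool()[2].round(3),delta([.5217,.0175,.1487]).round(2))"
```

```text
t: 22.95
tool_pos: [0.5229, 0.0177, 0.1504]
orientation: [-1.204, 1.209, -1.207]
force: [0.6, -1.0, -2.7]
opening: 0.0322
[[ 0.     0.002  1.   ]
 [-1.     0.004  0.   ]
 [-0.004 -1.     0.002]] [ 0.02  0.17 -0.12]
```

```bash
python3 -m creep '[[[1,0,0.2,-0.1,0,0,0],[1,0,0.1,0,0,0,0],[0,0,0,0,0,0,0],[0,0,0,0,0,0,0],[0,0,0,0,0,0,0],[0,0,0,0,0,0,0],[0,0,-3,0,0,0,0],[0,0,-4,0,0,0,0]]]'
python3 -m creep '[[[0,0,-2,0,0,0,0],[0,4.5,0,-2.2,0,0,0],[0,4.5,0,-2.2,0,0,0],[0,4.5,0,-2.2,0,0,0],[0,4.5,0,-2.2,0,0,0],[0,4.5,0,-2.2,0,0,0],[0,0,2,0,0,0,0],[0,0,0,0,0,0,0]]]'
python3 -c "
from h import *
print(tool()[1:],delta([.431,-.234,.043]).round(2))
c=snap('wrist','w8');np.savez('pics/w8.npz',**c)
print(proj(c,[.43,-.2345,.046]))"
```

```text
t: 23.75
tool_pos: [0.5189, 0.0176, 0.2145]
orientation: [-1.21, 1.215, -1.203]
force: [1.1, -0.5, 0.4]
opening: 0.0756
t: 24.55
tool_pos: [0.4104, -0.2128, 0.2227]
orientation: [-1.204, 1.2, -1.21]
force: [-0.1, 1.1, -0.4]
opening: 0.093
(array([ 0.41039378, -0.21284675,  0.22268664]), array([[ 3.40102645e-03,  8.91808528e-03,  9.99954449e-01],
       [-9.99993999e-01,  6.89249951e-04,  3.39501390e-03],
       [-6.58941532e-04, -9.99959996e-01,  8.92037592e-03]])) [ 2.13 17.98  1.89]
[274.37607452 154.57047097]
```

View pics/w8.png

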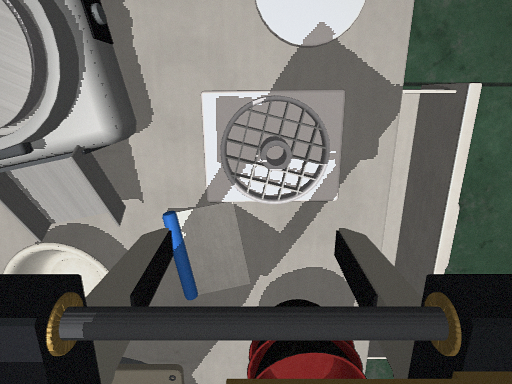

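Coarse grid hub at (275,153), as predicted.

```bash
python3 -m creep '[[[0,2.2,2,2,-0.5,0,0],[0,0,3,0,0,0,0],[0,0,3,0,0,0,0],[0,0,3,0,0,0,0],[0,0,3,0,0,0,0],[0,0,2,0,0,0,0],[0,0,1,0,0,0,0],[0,0,0,0,0,0,0]]]'
python3 -c "
from h import *
print(tool()[2].round(3),delta([.431,-.235,.0425]).round(2))"
```

```text
t: 25.4
tool_pos: [0.4434, -0.2319, 0.0588]
orientation: [-1.214, 1.183, -1.207]
force: [0.1, 0.9, -0.8]
opening: 0.0928
[[ 0.018  0.012  1.   ]
 [-1.    -0.007  0.019]
 [ 0.007 -1.     0.012]] [ 0.27  1.62 -1.27]
```

```bash
python3 -m creep '[[[0,0.3,0,-1.3,-0.7,0,0],[0,0,0,0,0,0,0],[0,0,0.8,0,0,0,0],[0,0,0.6,0,0,0,0],[1,0,0,0,0,0,0],[1,0,0,0,0,0,0],[1,0,0,0,0,0,0],[1,0,0,0,0,0,0]]]'
python3 -c "
from h import *
print(tool()[2].round(3),delta([.431,-.235,.0425]).round(2))"
```

```text
t: 26.2
tool_pos: [0.4332, -0.2373, 0.0492]
orientation: [-1.223, 1.185, -1.206]
force: [0.1, -0.3, -0.2]
opening: 0.0654
[[ 0.019  0.006  1.   ]
 [-1.    -0.012  0.02 ]
 [ 0.012 -1.     0.006]] [-0.24  0.67 -0.21]
```

```bash
python3 -m creep '[[[0.5,-0.2,0.6,-0.2,0,0,0],[0.5,0,0.2,0,0,0,0],[1,0,0,0,0,0,0],[1,0,0,0,0,0,0],[1,0,0,0,0,0,0],[1,0,0,0,0,0,0],[1,0,0,0,0,0,0],[1,0,0,0,0,0,0]]]'
python3 -c "
from h import *
print(tool()[2].round(3),delta([.431,-.235,.0425]).round(2))"
```

```text
t: 27.0
tool_pos: [0.4309, -0.2352, 0.0404]
orientation: [-1.223, 1.185, -1.206]
force: [-0.1, -0.3, -0.8]
opening: 0.0328
[[ 0.019  0.006  1.   ]
 [-1.    -0.012  0.02 ]
 [ 0.012 -1.     0.006]] [-0.02 -0.21  0.01]
```

Gripped at 33 mm. Lift and hover short of the empty grid stand.

```bash
python3 -m creep '[[[1,0,-2,0,0,0,0],[1,0,-3,0,0,0,0],[1,0,-4,0,0,0,0],[1,0,-3,0,0,0,0],[1,1.4,0,3,0,0,0],[1,1.4,0,2.5,0,0,0],[1,0,0,0,0,0,0],[1,0,0,0,0,0,0]]]'
python3 -c "
from h import *
print(tool()[1:])
c=snap('wrist','w9');np.savez('pics/w9.npz',**c)
print(proj(c,[.5965,-.269,.054]))"
```

```text
t: 27.8
tool_pos: [0.4846, -0.2592, 0.1628]
orientation: [-1.224, 1.19, -1.201]
force: [-0.5, 0.4, -3.1]
opening: 0.0326
(array([ 0.48457549, -0.25924256,  0.16280188]), array([[ 1.98117741e-02,  8.52229034e-04,  9.99803364e-01],
       [-9.99772067e-01, -7.94134119e-03,  1.98179230e-02],
       [ 7.95666905e-03, -9.99968104e-01,  6.94702725e-04]]))
[268.2576517   50.44357756]
```

View pics/w9.png

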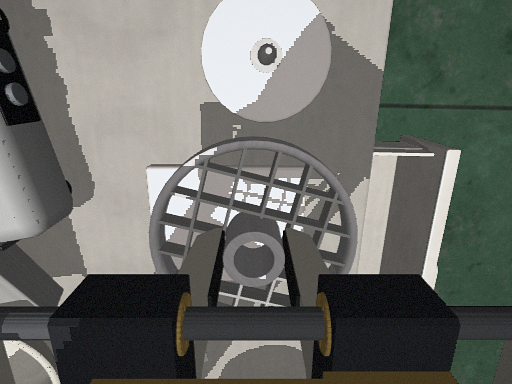

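The stand disc is centred at about (266,56) and its post tip at (268,53). The held hub's ring is at (254,258).

```bash
python3 -c "
from h import *
c=dict(np.load('pics/w9.npz'));s,p,R=tool()
f=c['frame'].astype(int);print(cast(c,266,56,.014),cast(c,265,55,.014),cast(c,268,53,.054))
hub=cast(c,254,258,p[2]+.0056)
print(hub,R.T@(hub-p)*100,'go',R.T@(np.array([.595,-.2685,.1])-hub)*100)
cv2.imwrite('pics/w9c.png',cv2.resize(c['frame'][20:90,225:305,::-1],None,fx=6,fy=6,interpolation=cv2.INTER_CUBIC))"
```

```text
[ 0.59617091 -0.26912408  0.014     ] [ 0.59696538 -0.26822066  0.014     ] [ 0.59470301 -0.26886535  0.054     ]
[ 0.48408363 -0.25937697  0.16839645] [ 0.02071086 -0.55988505 -0.03777961] go [ 1.07557487  6.85866384 11.06523012]
```

View pics/w9c.png

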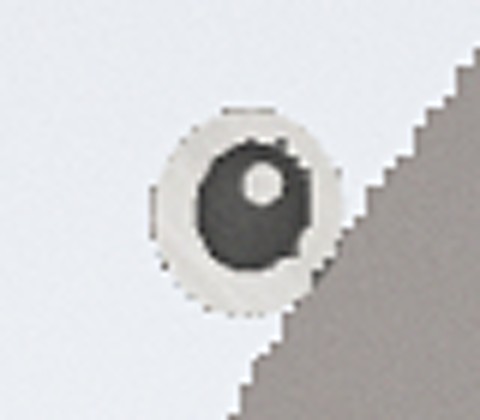

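The tip is at (268.8,50.8) and the base ring at (266.3,55.8). Both put the axis at about (0.5963, -0.2693).

```bash
python3 -m creep '[[[1,0.3,0,4,0,0,0],[1,0.3,0,4,0,0,0],[1,0.3,0,3,0,0,0],[1,0,2,0,0,0,0],[1,0,2.5,0,0,0,0],[1,0,1.5,0,0,0,0],[1,0,0,0,0,0,0],[1,0,0,0,0,0,0]]]'
python3 -c "
from h import *
print(tool()[2].round(3),delta([.5965,-.2693,.0424]).round(2))"
```

```text
t: 28.65
tool_pos: [0.5888, -0.2619, 0.0953]
orientation: [-1.227, 1.203, -1.191]
force: [-0.2, -0.5, -1.5]
opening: 0.0328
[[ 0.019 -0.011  1.   ]
 [-1.    -0.002  0.019]
 [ 0.002 -1.    -0.011]] [0.74 5.28 0.81]
```

```bash
python3 -m creep '[[[1,0.75,0,0.75,0.7,0,0],[1,0,0,0,0,0,0],[1,0,0.6,0,0,0,0],[1,0,0,0,0,0,0],[1,0,0,0,0,0,0],[1,0,0,0,0,0,0],[1,0,0,0,0,0,0],[1,0,0,0,0,0,0]]]'
python3 -c "
from h import *
print(tool()[2].round(3),delta([.5965,-.2693,.0424]).round(2))"
```

```text
t: 29.45
tool_pos: [0.5987, -0.2715, 0.0938]
orientation: [-1.215, 1.188, -1.203]
force: [-0.1, -1.0, -3.1]
opening: 0.0327
[[ 0.018  0.008  1.   ]
 [-1.    -0.005  0.018]
 [ 0.005 -1.     0.008]] [-0.25  5.14 -0.26]
```

```bash
python3 -m creep '[[[1,-0.2,0.3,-0.2,0,0,0],[1,0,1,0,0,0,0],[1,0,1,0,0,0,0],[1,0,0.8,0,0,0,0],[1,0,0.5,0,0,0,0],[1,0,0.3,0,0,0,0],[1,0,0.2,0,0,0,0],[1,0,0,0,0,0,0]]]'
python3 -c "
from h import *
print(tool()[2].round(3),delta([.5965,-.2693,.0424]).round(2))"
```

```text
t: 30.25
tool_pos: [0.596, -0.2689, 0.0474]
orientation: [-1.216, 1.19, -1.201]
force: [1.6, -0.9, -2.5]
opening: 0.0332
[[ 0.018  0.006  1.   ]
 [-1.    -0.003  0.018]
 [ 0.004 -1.     0.006]] [0.04 0.5  0.04]
```

```bash
python3 -m creep '[[[1,0,0.3,0,0,0,0],[1,0,0.2,0,0,0,0],[1,0,0.2,0,0,0,0],[1,0,0,0,0,0,0],[0,0,0,0,0,0,0],[0,0,0,0,0,0,0],[0,0,0,0,0,0,0],[0,0,0,0,0,0,0]]]'
python3 -m creep '[[[0,0,-2,0,0,0,0],[0,0,-4,0,0,0,0],[0,0,-4,0,0,0,0],[0,0,-4,-2,0,0,0],[0,0,-3,-3,0,0,0],[0,-2,0,-4,0,0,0],[0,-2,0,-4,0,0,0],[0,0,0,0,0,0,0]]]'
python3 -c "
from h import *
print(tool()[1:])
c=snap('wrist','w10');np.savez('pics/w10.npz',**c)
print(proj(c,[.5963,-.2693,.048]),proj(c,[.5217,.0174,.157]))
t=snap('top');np.savez('pics/top1.npz',**t);cv2.imwrite('pics/top1.png',cv2.resize(t['frame'][90:270,100:390,::-1],None,fx=2.75,fy=2.75,interpolation=cv2.INTER_CUBIC))"
```

```text
t: 31.05
tool_pos: [0.5985, -0.2701, 0.0445]
orientation: [-1.214, 1.185, -1.205]
force: [0.7, -0.7, -0.6]
opening: 0.0602
t: 31.85
tool_pos: [0.4605, -0.2299, 0.2179]
orientation: [-1.216, 1.187, -1.204]
force: [0.6, -0.2, -0.6]
opening: 0.0929
(array([ 0.46047693, -0.22990895,  0.21786441]), array([[ 0.01853178,  0.00838497,  0.99979311],
       [-0.99981102, -0.00571903,  0.01858008],
       [ 0.00587364, -0.99994849,  0.0082774 ]]))
[297.9130364   32.17253819] [-121.76416779  118.37744464]
```

View pics/w10.png

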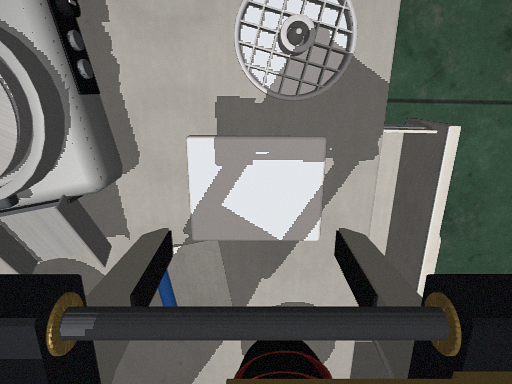

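The coarse grid is on the stand with its hub at (297,33), predicted (298,32). Now check the cutter with the wrist camera from in front, and the heights from depth.

```bash
python3 -m creep '[[[0,-4.5,0,0,0,0,0],[0,-4.5,0,0,0,0,0],[0,-4.5,0,-1,0,0,0],[0,-4.5,0,-1,0,0,0],[0,-4.5,-2,-1,0,0,0],[0,0,0,0,0,0,0],[0,0,0,0,0,0,0],[0,0,0,0,0,0,0]]]'
cat > d.py <<'E'
from h import *
def pts(c,x,y,r):
    d=c["depth"];v,u=np.indices(d.shape);P=np.stack([(u-c["intrinsics"][0,2])/c["intrinsics"][0,0]*d,(v-c["intrinsics"][1,2])/c["intrinsics"][1,1]*d,d],-1)[d>0]
    W=(P-c["t"])@c["R"];return W[np.hypot(W[:,0]-x,W[:,1]-y)<r]
def rep(n,c,x,y,lo,hi,r=.07):
    W=pts(c,x,y,r);W=W[(W[:,2]>lo)&(W[:,2]<hi)]
    A=np.c_[W[:,:2]-[x,y],np.ones(len(W))];k=np.linalg.lstsq(A,W[:,2],rcond=None)[0]
    print(n,len(W),"extent ctr",((W.min(0)+W.max(0))/2).round(4),"z med",np.median(W[:,2]).round(4),"slope",k[:2].round(3))
E
python3 - <<'E'
from d import *
c=snap("wrist","w11");w=dict(np.load("pics/w10.npz"))
rep("disc plate",c,.5217,.0174,.108,.122);rep("disc knob top",c,.5217,.0174,.150,.165,.03)
rep("coarse frame+mesh",w,.5963,-.2693,.022,.036);rep("coarse hub top",w,.5963,-.2693,.042,.052,.018)
print(proj(c,[.5217,.0174,.157]))
E
```

```text
t: 32.75
tool_pos: [0.4392, -0.0036, 0.2399]
orientation: [-1.21, 1.178, -1.213]
force: [-0.9, -0.2, -0.0]
opening: 0.0931
disc plate 14983 extent ctr [0.5218 0.0175 0.1148] z med 0.1159 slope [-0.008 -0.004]
disc knob top 1170 extent ctr [0.5191 0.0176 0.1548] z med 0.1569 slope [-0.012  0.002]
coarse frame+mesh 3887 extent ctr [ 0.5825 -0.2697  0.029 ] z med 0.029 slope [-0.012  0.006]
coarse hub top 773 extent ctr [ 0.5953 -0.2691  0.0469] z med 0.0477 slope [ 0.002 -0.002]
[225.12309598  92.74615075]
```

View pics/w11.png

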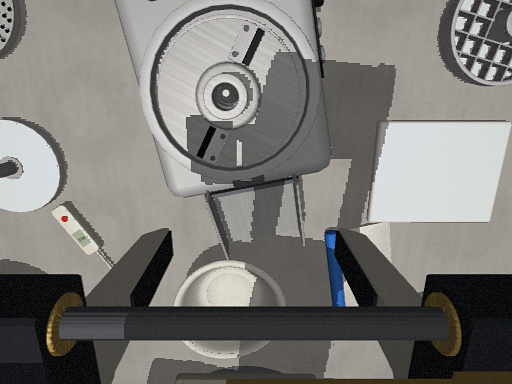

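The disc is seated level over the fine grid: knob at (225,93), plate top at 0.116 m and knob top at 0.157 m, both as expected. The gripper is open and clear, so I'm handing in.

```bash
python3 -c "
from plant import robot; print(robot.close_job())"
```

```text
the job is handed in; nothing more can be done
None
```

The cutter is set up for fine dice, and I handed the job in at about 33 s on the robot's clock. I set the coarse grid on the board, seated the fine grid in the bowl and fitted the slicing disc over it. Then I moved the coarse grid to the fine grid's stand.

Last checks with the wrist camera, before handing in:
- **Slicing disc:** it is within about 1 mm of the shaft axis. The plate top is at 0.116 m and the knob top at 0.157 m, as expected when seated on the fine grid. The tilt is under 0.01 rad.
- **Coarse grid:** its hub is within about 1 mm of the stand's axis, with the hub top at 0.0477 m against an expected 0.048 m. The plane fit over its frame gave a 0.012 rad tilt. The frame's centre read 14 mm off, but only because the frame was cut off at the picture's edge.
- **Robot:** the gripper is open and clear of everything. I never approached the grating disc, but did not measure its position again at the end.

No check failed.

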